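# Set the stock flip tags of the rice-ball bays

## Robot

A 6-joint arm with a two-finger parallel gripper is mounted at the origin on the work surface. World frame = base frame: x ahead of the robot, y to its left, z up, the work surface at z = 0. Lengths are in mm, angles in rad, forces in N, time in s.
With the tool pointing down it reaches from about 350 to 975 mm from the base axis. Payload 7.1 kg.
Tool frame: the origin (TCP) lies between the finger pads; the fingertips stand 19 mm ahead of it and the grasp point (between the pads) is the TCP; z points along the fingers, y is the line along which they close (so a half turn about z gives the same grasp; the last joint's range is limited). The gripper opens to 88 mm and grips with 3 to 60 N. Pads are 20 mm wide; open, the fingers measure 115 mm over their backs; the gripper's body (75 mm by 178 mm) begins 61 mm behind the grasp point.
Start: joints at [1.263, 0.423, 1.63, -0, 1.089, -0.019], TCP at [177.97, 599.109, 241.675] pointing down, gripper open.
Joint ranges: [-3, 3], [-0.9, 2.11], [0.09, 2.58], [-1.31, 4.45], [0.11, 2.69], [-2.54, 2.54]. Speed limits (rad/s): [2.39, 2.39, 3.01, 3.14, 3.14, 3.14].

## Interface

Orientations are given as a rotation vector (axis times angle).
In Python, from workcell import ctrl gives the robot as it stands.
- The arm moves only by the tool arm_command, never from a script. Its argument "series" is a list of rows, each an object with "linear": the shift along the tool's x, y, z in m, a list of three; "turn": the turn about the tool's z in rad. A call has 1 to 10 rows; each row shifts and turns the commanded pose from where the row before left it, along the tool's axes as they then stand; what a row does not reach is not made up. A row lasts 1/10 s, in which the tool goes at most 50 mm and 8.59 degrees, less where a joint would pass 70% of its speed; a pose out of reach is approached as far as the arm can. A call with a gripper value outside its range is refused whole. "jaw" is the opening, from -1 (shut) to 1 (fully open), set as the call begins (left out, the last holds). The fingers move at their own pace and stop on an object; the grip force is fixed at half the most. Time passes only in rows, so rows that do not move let the fingers close. It gives the time, the measured TCP pose, the force, the opening and the grip force at its end, in the units of the state.
- ctrl.get_obs(): the state, without advancing time (a new reading comes with each control period).
- ctrl.get_image(name): name is "side" or "top" or "wrist"; returns a dict with "frame" (480x640x3 uint8, blue, green, red), "fx", "fy", "cx", "cy" (pixels), "rvec" (rotation vector, rad) and "tvec" (3), from world to camera coordinates, as OpenCV has them. Camera axes: x right, y down, z forward; pixel columns grow to the right and rows downward; lengths in mm; the calibration is good to about 2 mm. A picture is of the moment at which its call begins. There is no depth.
- ctrl.close_job(): hands the job in; it is judged then, once.
The state is a dict: "t": time; "qpos": joint angles; "qvel": joint speeds; "joint_torque": joint torques, N m; "ee_pos": TCP position; "orientation": TCP orientation; "ft_force": force on the tool from outside, world axes, zero at the start; "moment": the same for the moment, N m; "width": finger opening in mm; "grasp_force": force on a finger pad.
Only numpy, scipy, OpenCV 4.12 (cv2) and the standard library are available. Lean on these libraries where they do the work, as an engineer would, in place of code of your own. Each camera call takes 0.05 s, during which the arm holds its last target. There are 200 camera calls.

## Task

Each bay on the packing bench holds a tub of rice balls and has a hinged flip tag in front of it. With a fingertip, gently push over the tags that are wrong, so that only the bays with a full tub show the disc side (tag tipped back towards its tub) and the bays with a nearly empty tub show the plain side (tag tipped towards the robot). Leave the tags that are already right as they are, and do not lift or move the tubs or anything else on the bench.

Things in the scene. Friction and masses are not known exactly. Their poses are not given: they have to be found in the camera images.
- bay_a: white plastic bay, fixed, one of four alike, standing side by side on a dark steel tray in any order. Grey base 230 (x) x 115 (y), 6 thick. Origin under the centre of the well that holds its tub; +x points away from the robot, z up. Well 120 x 115 outside, side and back walls 66 high, front wall (x = -58) only 32 high. The bay's flip tag stands in front of the well at x = -135
- hinge_a (a point): middle of the hinge line of tag_a, 60 above the underside of bay_a (68 above the bench); axes as the bay's: the hinge runs along y. Two posts 7 wide at y = +-33 carry it and reach 3 above it; nothing else of the bay in front of the well is higher than its base plate
- tag_a (a joint): flip tag of bay_a: aluminium plate 50 wide, 3 thick, free edge 60 from the hinge; raised dark disc 32 across on the side that faces the robot when upright, the other plain. 0 upright; +0.65 (stop) tipped back to its tub, disc up; -0.65 (stop) tipped to the robot, plain side up. About 60 g, loose hinge: past upright it falls to the stop. At a stop the free edge is 36 out from and 48 above the hinge
- bay_b: white plastic bay, fixed, one of four alike, standing side by side on a dark steel tray in any order. Grey base 230 (x) x 115 (y), 6 thick. Origin under the centre of the well that holds its tub; +x points away from the robot, z up. Well 120 x 115 outside, side and back walls 66 high, front wall (x = -58) only 32 high. The bay's flip tag stands in front of the well at x = -135
- hinge_b (a point): middle of the hinge line of tag_b, 60 above the underside of bay_b (68 above the bench); axes as the bay's: the hinge runs along y. Two posts 7 wide at y = +-33 carry it and reach 3 above it; nothing else of the bay in front of the well is higher than its base plate
- tag_b (a joint): flip tag of bay_b: aluminium plate 50 wide, 3 thick, free edge 60 from the hinge; raised dark disc 32 across on the side that faces the robot when upright, the other plain. 0 upright; +0.65 (stop) tipped back to its tub, disc up; -0.65 (stop) tipped to the robot, plain side up. About 60 g, loose hinge: past upright it falls to the stop. At a stop the free edge is 36 out from and 48 above the hinge
- bay_c: white plastic bay, fixed, one of four alike, standing side by side on a dark steel tray in any order. Grey base 230 (x) x 115 (y), 6 thick. Origin under the centre of the well that holds its tub; +x points away from the robot, z up. Well 120 x 115 outside, side and back walls 66 high, front wall (x = -58) only 32 high. The bay's flip tag stands in front of the well at x = -135
- hinge_c (a point): middle of the hinge line of tag_c, 60 above the underside of bay_c (68 above the bench); axes as the bay's: the hinge runs along y. Two posts 7 wide at y = +-33 carry it and reach 3 above it; nothing else of the bay in front of the well is higher than its base plate
- tag_c (a joint): flip tag of bay_c: aluminium plate 50 wide, 3 thick, free edge 60 from the hinge; raised dark disc 32 across on the side that faces the robot when upright, the other plain. 0 upright; +0.65 (stop) tipped back to its tub, disc up; -0.65 (stop) tipped to the robot, plain side up. About 60 g, loose hinge: past upright it falls to the stop. At a stop the free edge is 36 out from and 48 above the hinge
- bay_d: white plastic bay, fixed, one of four alike, standing side by side on a dark steel tray in any order. Grey base 230 (x) x 115 (y), 6 thick. Origin under the centre of the well that holds its tub; +x points away from the robot, z up. Well 120 x 115 outside, side and back walls 66 high, front wall (x = -58) only 32 high. The bay's flip tag stands in front of the well at x = -135
- hinge_d (a point): middle of the hinge line of tag_d, 60 above the underside of bay_d (68 above the bench); axes as the bay's: the hinge runs along y. Two posts 7 wide at y = +-33 carry it and reach 3 above it; nothing else of the bay in front of the well is higher than its base plate
- tag_d (a joint): flip tag of bay_d: aluminium plate 50 wide, 3 thick, free edge 60 from the hinge; raised dark disc 32 across on the side that faces the robot when upright, the other plain. 0 upright; +0.65 (stop) tipped back to its tub, disc up; -0.65 (stop) tipped to the robot, plain side up. About 60 g, loose hinge: past upright it falls to the stop. At a stop the free edge is 36 out from and 48 above the hinge
- tub_1_center (a point): clear round tub, 90 across the rim, 52 high, heaped full of white balls up to 74 above its foot; it stands loose in the well of one of the bays, centre near the bay's origin. This point is the centre of the tub, 26 above its foot
- tub_2_center (a point): clear round tub, 90 across the rim, 52 high, nearly empty: only two white balls lie on its floor; it stands loose in the well of one of the bays, centre near the bay's origin. This point is the centre of the tub, 26 above its foot
- tub_3_center (a point): clear round tub, 90 across the rim, 52 high, heaped full of white balls up to 74 above its foot; it stands loose in the well of one of the bays, centre near the bay's origin. This point is the centre of the tub, 26 above its foot
- tub_4_center (a point): clear round tub, 90 across the rim, 52 high, nearly empty: only two white balls lie on its floor; it stands loose in the well of one of the bays, centre near the bay's origin. This point is the centre of the tub, 26 above its foot
- tape_roll_c (a point): small roll of clear tape, ring 44 across, 24 high, standing on the tray in front of the bays; this point is its centre
- thermometer_c (a point): small white box thermometer 22 x 40 x 45 high on the tray in front of the bays; this point is its centre
- tally_c (a point): round steel tally counter 40 across, 30 high, on the tray in front of the bays; this point is its centre
- carton_1_c (a point): red gift carton with a gabled top, 60 x 90 x 130 high, on the bench to the right (-y) of the tray; this point is its centre
- carton_2_c (a point): second red gift carton, same size, farther back; this point is its centre
- spray_c (a point): white bottle with a blue cap, 60 across, 150 high, on the bench to the left (+y) of the tray; this point is its centre
- scoop_c (a point): white spoon lying on the bench to the left of the tray; this point is on its handle
Mind the look-alikes: they are no part of the job. Leave any blue or yellow look-alike of the part that bears tub_3_center alone.

How it is judged (in metres and radians):
At the end, for the whole second after the job is handed in: Every bay whose tub is full has its tag resting tipped back towards the tub (joint above 0.55), every bay whose tub is nearly empty has its tag resting tipped towards the robot (joint below -0.55), all tags still, and all tubs and other loose things within 25 mm of where they started (((horizontal distance between any of tub_1_center, tub_3_center and bay_a below 0.05 m and value of joint tag_a above 0.55 rad) or (not (horizontal distance between any of tub_1_center, tub_3_center and bay_a below 0.05 m) and value of joint tag_a below -0.55 rad)) and velocity of joint tag_a between -0.1 and 0.1 rad/s and ((horizontal distance between any of tub_1_center, tub_3_center and bay_b below 0.05 m and value of joint tag_b above 0.55 rad) or (not (horizontal distance between any of tub_1_center, tub_3_center and bay_b below 0.05 m) and value of joint tag_b below -0.55 rad)) and velocity of joint tag_b between -0.1 and 0.1 rad/s and ((horizontal distance between any of tub_1_center, tub_3_center and bay_c below 0.05 m and value of joint tag_c above 0.55 rad) or (not (horizontal distance between any of tub_1_center, tub_3_center and bay_c below 0.05 m) and value of joint tag_c below -0.55 rad)) and velocity of joint tag_c between -0.1 and 0.1 rad/s and ((horizontal distance between any of tub_1_center, tub_3_center and bay_d below 0.05 m and value of joint tag_d above 0.55 rad) or (not (horizontal distance between any of tub_1_center, tub_3_center and bay_d below 0.05 m) and value of joint tag_d below -0.55 rad)) and velocity of joint tag_d between -0.1 and 0.1 rad/s and distance of each of tub_1_center, tub_2_center, tub_3_center, tub_4_center, tape_roll_c, thermometer_c, tally_c, carton_1_c, carton_2_c, spray_c, scoop_c from where it was at the start of the episode below 0.025 m); the robot touches nothing.
It fails at once if a tub or another loose thing was lifted, carried or pushed more than 25 mm (distance of any of tub_1_center, tub_2_center, tub_3_center, tub_4_center, tape_roll_c, thermometer_c, tally_c, carton_1_c, carton_2_c, spray_c, scoop_c from where it was at the start of the episode above 0.025 m).
It fails at once if a tag that was already right was turned past upright ((horizontal distance between any of tub_1_center, tub_3_center and bay_a below 0.05 m and value of joint tag_a below 0 rad) or (horizontal distance between any of tub_1_center, tub_3_center and bay_c below 0.05 m and value of joint tag_c below 0 rad) or (not (horizontal distance between any of tub_1_center, tub_3_center and bay_b below 0.05 m) and value of joint tag_b above 0 rad) or (not (horizontal distance between any of tub_1_center, tub_3_center and bay_d below 0.05 m) and value of joint tag_d above 0 rad)).
It fails at once if a tag was pressed with more than 20 N (contact force between the arm and tag_a above 20 N or contact force between the arm and tag_b above 20 N or contact force between the arm and tag_c above 20 N or contact force between the arm and tag_d above 20 N).
It also fails if it takes over 42 s, if anything falls off the work surface, if the arm or the gripper's body presses on something with over 40 N, if the wrist force passes 120 N, or if a joint passes its speed limit or range.

## Working session

There is one attempt and no reset: what is moved stays moved. The work goes in short steps, Python scripts to look and compute and a tool call to move; the robot and the scene stay as the last step left them, time stands still between calls to the robot, and variables do not carry over. Pictures are saved under pics/ and viewed, at most 10 in all, crops included, and the job is handed in when it is done.

Besides the shell and the picture viewer there is one more tool, called after ">>>" by a JSON object that holds its "op" and its "data", one argument or row to a line. arm_command: Moves the arm, as the interface text tells. Its arguments: {"type":"object","properties":{"series":{"type":"array"},"jaw":{"type":"number"}},"required":["series"]}

```bash
mkdir -p pics; python3 - <<'E'
from workcell import ctrl
import cv2,pickle
d={}
for n in("top","side"):
    i=ctrl.get_image(n);cv2.imwrite(f"pics/{n}0.png",i["frame"]);d[n]=i
    print(n,i["fx"],i["cx"],i["cy"],i["rvec"],i["tvec"])
pickle.dump(d,open("im0.pkl","wb"))
o=ctrl.get_obs();print(o["t"],o["ee_pos"],o["orientation"],o["width"])
E
```

```text
top 459.0937767819068 322.0519362003141 238.2508499743524 [ 2.19961515 -2.14612669  0.12047774] [ -30.08340299  540.10696567 1150.52725343]
side 555.6748894175317 318.44678276057385 241.52877154616357 [ 2.2031549  -0.37639257  0.21180756] [-483.47517013  161.98333312 1241.01516031]
0.1 [177.82724365 598.6811796  240.99864936] [-4.52003068e-01 -3.10868866e+00  2.07534161e-03] 87.74157040376436
```

View pics/top0.png

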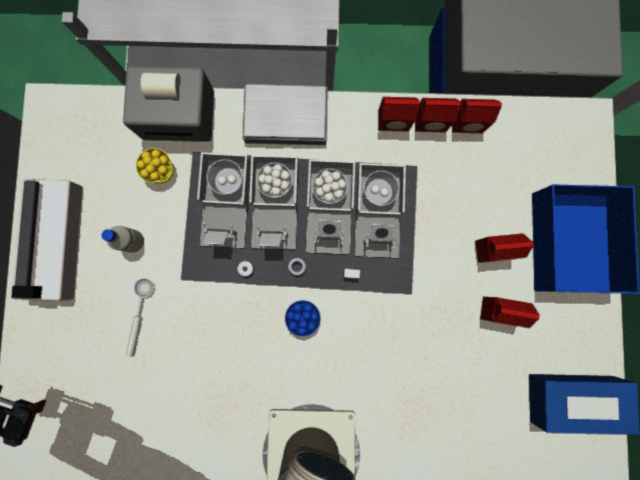

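View pics/side0.png

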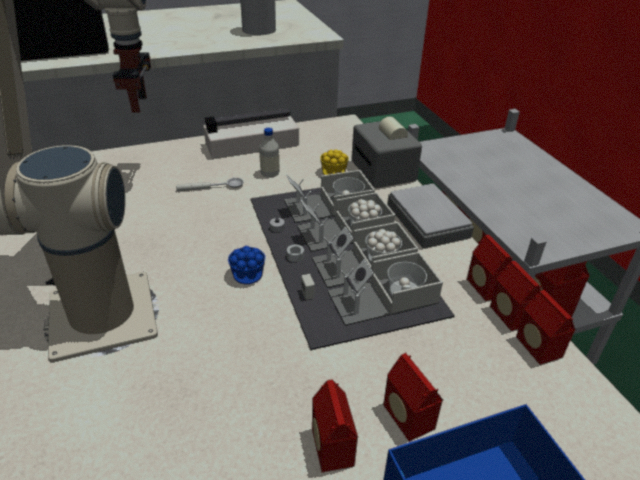

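The top view shows, left to right, tubs that are empty (228,180), full (274,180), full (329,186) and empty (379,189). The tags read plain (218,236), plain (272,238), disc (328,230) and disc (381,235). So bay 2 needs its tag pushed back and bay 4 needs its tag pulled towards the robot. I'll zoom in to measure.

```bash
python3 - <<'E'
import cv2,pickle
d=pickle.load(open("im0.pkl","rb"))
c=d["top"]["frame"][145:295,185:420];cv2.imwrite("pics/topz.png",cv2.resize(c,None,fx=3.4,fy=3.4,interpolation=cv2.INTER_CUBIC))
c=d["side"]["frame"][160:345,245:455];cv2.imwrite("pics/sidez.png",cv2.resize(c,None,fx=3.2,fy=3.2,interpolation=cv2.INTER_CUBIC))
E
```

```text
(no output)
```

View pics/topz.png

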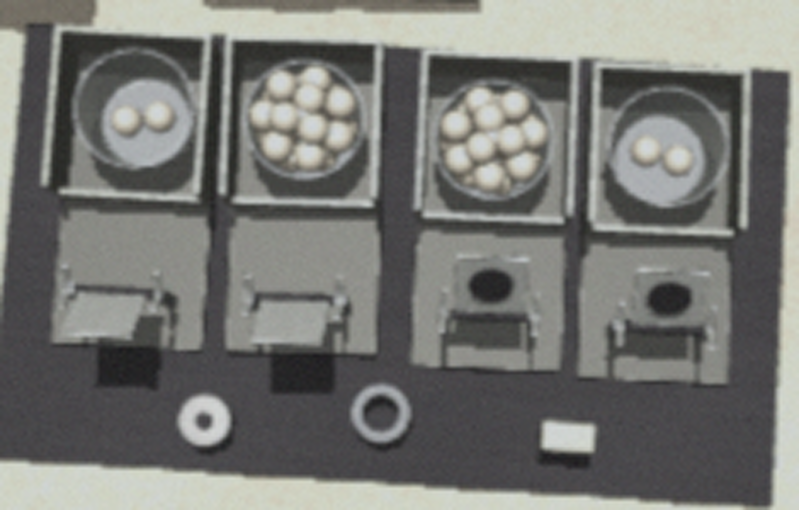

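View pics/sidez.png

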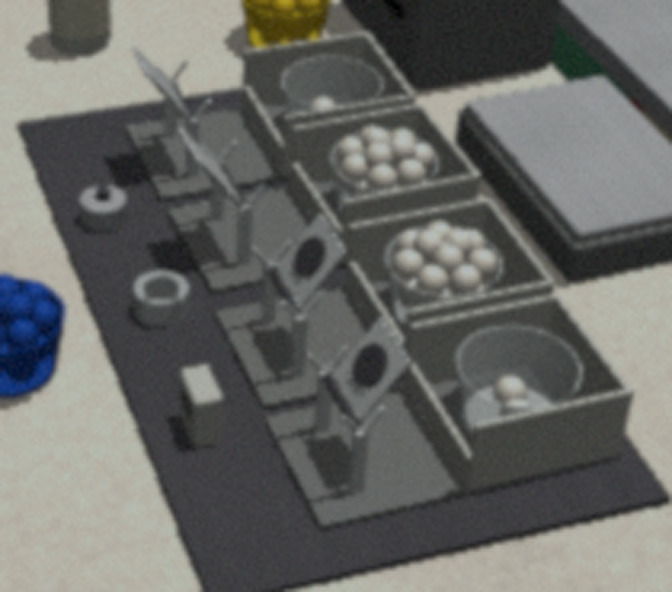

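The zoom confirms it: bay 2 (full) shows the plain side and bay 4 (nearly empty) shows the disc; the other two are right. Zoomed base front corners are (228,352)/(377,354) for bay 2 and (578,377)/(728,384) for bay 4.

```bash
cat >h.py <<'E'
import cv2,pickle,numpy as np
d=pickle.load(open("im0.pkl","rb"))
def ray(i,u,v,z):
    R=cv2.Rodrigues(np.array(i["rvec"]))[0];C=-R.T@np.array(i["tvec"]).ravel()
    w=R.T@np.array([(u-i["cx"])/i["fx"],(v-i["cy"])/i["fy"],1]);return C+w*(z-C[2])/w[2]
def top(u,v,z):return ray(d["top"],185+(u+.5)/3.4-.5,145+(v+.5)/3.4-.5,z)
def side(u,v,z):return ray(d["side"],245+(u+.5)/3.2-.5,160+(v+.5)/3.2-.5,z)
E
python3 - <<'E'
from h import *
np.set_printoptions(precision=0,suppress=True)
print("cam",ray(d["top"],322,238,1e3),ray(d["top"],322,238,0))
for n,fl,fr,wl,wr,bl,br in (("2",(228,352),(377,354),(228,203),(378,207),(230,38),(383,45)),("4",(578,377),(728,384),(588,229),(737,235),(594,63),(749,72)),("1",(52,344),(202,351),(60,192),(200,200),(58,30),(210,38)),("3",(412,364),(560,371),(417,215),(567,222),(423,52),(578,60))):
    F=[top(*p,14)for p in(fl,fr)];W=[top(*p,40)for p in(wl,wr)];B=[top(*p,74)for p in(bl,br)]
    f,w,b=[np.mean(q,0)[:2] for q in(F,W,B)]
    u=(b-f)/np.linalg.norm(b-f)
    print(n,"front",f,"wall",w,"back",b,"len",np.linalg.norm(b-f),"ang",np.round(np.arctan2(u[1],u[0]),3),"hinge from f,w,b",f+35*u,w-75*u,b-195*u)
for n,p in dict(tally=(204,420),tape=(381,413)).items(): print(n,top(*p,35))
print("thermo",top(568,438,53))
# tag plates
print("tag2 free edge",top(250,343,116),top(322,345,116),"tag4 free edge",top(640,268,116),top(712,275,116))
E
```

```text
cam [ 441.  -10. 1000.] [544. -17.   0.]
2 front [512. 108.] wall [622. 109.] back [738. 107.] len 225.75748805389023 ang -0.003 hinge from f,w,b [547. 108.] [547. 109.] [543. 108.]
4 front [ 498. -160.] wall [ 608. -162.] back [ 726. -163.] len 227.74044459157992 ang -0.014 hinge from f,w,b [ 533. -160.] [ 533. -161.] [ 531. -160.]
1 front [513. 241.] wall [625. 239.] back [740. 234.] len 227.22987153997028 ang -0.031 hinge from f,w,b [548. 240.] [550. 241.] [545. 240.]
3 front [505. -32.] wall [615. -34.] back [731. -36.] len 226.28870450286382 ang -0.019 hinge from f,w,b [540. -33.] [540. -32.] [536. -33.]
tally [459. 177.  35.]
tape [467.  46.  35.]
thermo [452. -93.  53.]
tag2 free edge [511. 135. 116.] [510.  84. 116.] tag4 free edge [ 570. -136.  116.] [ 566. -187.  116.]
```

>>> {"op": "arm_command", "data": {
  "series": [
    {"linear": [0,0,0],"turn": -0.1},
    {"linear": [0,0,0],"turn": -0.1},
    {"linear": [0,0,0],"turn": -0.09},
    {"linear": [-0.015,-0.03,0],"turn": 0},
    {"linear": [-0.015,-0.03,0],"turn": 0},
    {"linear": [-0.015,-0.03,0],"turn": 0},
    {"linear": [-0.015,-0.03,0],"turn": 0},
    {"linear": [-0.015,-0.03,0],"turn": 0},
    {"linear": [-0.015,-0.03,0],"turn": 0},
    {"linear": [-0.015,-0.03,0],"turn": 0}
  ],
  "jaw": -1
}}

```text
t: 1.1
ee_pos: [283.5, 387.8, 241.4]
orientation: [0.002, -3.141, 0.001]
ft_force: [0.2, 0.7, -0.3]
width: 11.4
grasp_force: 0.0
```

>>> {"op": "arm_command", "data": {
  "series": [
    {"linear": [-0.017,-0.031,0],"turn": 0},
    {"linear": [-0.017,-0.031,0],"turn": 0},
    {"linear": [-0.017,-0.031,0],"turn": 0},
    {"linear": [-0.017,-0.031,0],"turn": 0},
    {"linear": [-0.017,-0.031,0],"turn": 0},
    {"linear": [-0.017,-0.031,0],"turn": 0},
    {"linear": [-0.017,-0.031,0],"turn": 0},
    {"linear": [-0.017,-0.031,0],"turn": 0},
    {"linear": [-0.017,-0.031,0],"turn": 0},
    {"linear": [0,0,0],"turn": 0}
  ],
  "jaw": -1
}}

```text
t: 2.1
ee_pos: [438.0, 107.8, 241.6]
orientation: [0.004, 3.141, -0.001]
ft_force: [-0.1, 0.1, 0.0]
width: 0.8
grasp_force: 0.0
```

>>> {"op": "arm_command", "data": {
  "series": [
    {"linear": [0,0,0.025],"turn": 0},
    {"linear": [0,0,0.025],"turn": 0},
    {"linear": [0,0,0.025],"turn": 0},
    {"linear": [0,0,0.025],"turn": 0},
    {"linear": [0,0,0.025],"turn": 0},
    {"linear": [-0.015,0,0],"turn": 0},
    {"linear": [-0.015,0,0],"turn": 0},
    {"linear": [-0.006,0,0],"turn": 0},
    {"linear": [-0.006,0,0],"turn": 0},
    {"linear": [0,0,0],"turn": 0}
  ]
}}

```text
t: 3.1
ee_pos: [478.8, 110.7, 116.8]
orientation: [-0.002, 3.141, 0.0]
ft_force: [0.0, 1.0, -0.3]
width: 0.4
grasp_force: 0.0
```

```bash
python3 - <<'E'
from workcell import ctrl
import cv2
i=ctrl.get_image("side");c=i["frame"][100:345,200:455];cv2.imwrite("pics/s1.png",cv2.resize(c,None,fx=2.4,fy=2.4,interpolation=cv2.INTER_CUBIC))
print(ctrl.get_obs()["ee_pos"])
E
```

```text
[478.26607408 110.60405535 116.71190766]
```

View pics/s1.png

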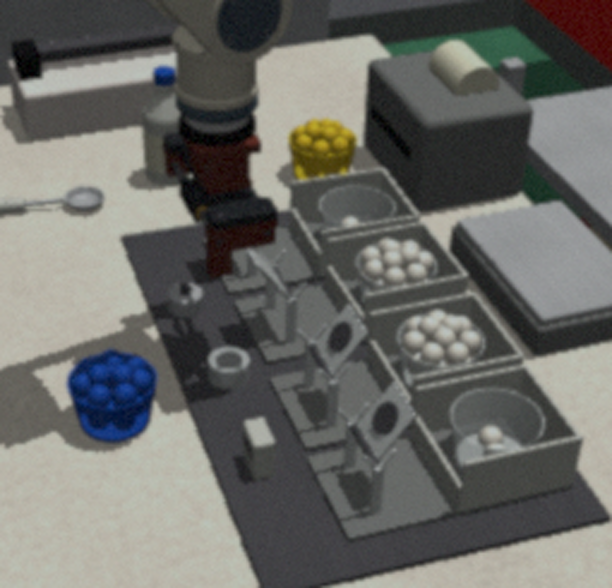

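The fingertip (about 225,265 in the crop) stands just in front of the bay 2 tag (about 265,270). Now I'll push slowly.

>>> {"op": "arm_command", "data": {
  "series": [
    {"linear": [-0.007,0,0],"turn": 0},
    {"linear": [-0.007,0,0],"turn": 0},
    {"linear": [-0.007,0,0],"turn": 0},
    {"linear": [-0.007,0,0],"turn": 0},
    {"linear": [-0.007,0,0],"turn": 0},
    {"linear": [-0.007,0,0],"turn": 0},
    {"linear": [-0.007,0,0],"turn": 0},
    {"linear": [-0.007,0,0],"turn": 0},
    {"linear": [-0.007,0,0],"turn": 0},
    {"linear": [-0.007,0,0],"turn": 0}
  ]
}}

```text
t: 4.15
ee_pos: [549.2, 110.5, 116.6]
orientation: [-0.002, 3.142, -0.0]
ft_force: [0.5, 1.0, -0.5]
width: 0.4
grasp_force: 0.0
```

>>> {"op": "arm_command", "data": {
  "series": [
    {"linear": [0,0,0],"turn": 0},
    {"linear": [0,0,0],"turn": 0},
    {"linear": [0.02,0,0],"turn": 0},
    {"linear": [0.03,0,0],"turn": 0},
    {"linear": [0.03,0,0],"turn": 0},
    {"linear": [0,0,-0.025],"turn": 0},
    {"linear": [0,0,-0.025],"turn": 0},
    {"linear": [0,0,-0.025],"turn": 0},
    {"linear": [0,0,-0.025],"turn": 0},
    {"linear": [0,0,0],"turn": 0}
  ]
}}

```text
t: 5.15
ee_pos: [470.1, 110.9, 219.6]
orientation: [-0.002, 3.136, 0.002]
ft_force: [1.0, -0.3, 0.8]
width: 0.1
grasp_force: 0.0
```

>>> {"op": "arm_command", "data": {
  "series": [
    {"linear": [-0.013,-0.027,0],"turn": 0},
    {"linear": [-0.013,-0.027,0],"turn": 0},
    {"linear": [-0.013,-0.027,0],"turn": 0},
    {"linear": [-0.013,-0.027,0],"turn": 0},
    {"linear": [-0.013,-0.027,0],"turn": 0},
    {"linear": [-0.013,-0.027,0],"turn": 0},
    {"linear": [-0.013,-0.027,0],"turn": 0},
    {"linear": [-0.013,-0.027,0],"turn": 0},
    {"linear": [-0.013,-0.027,0],"turn": 0},
    {"linear": [-0.013,-0.027,0],"turn": 0}
  ]
}}

```text
t: 6.15
ee_pos: [598.5, -160.3, 215.2]
orientation: [0.002, -3.14, -0.001]
ft_force: [-0.5, -0.3, -0.4]
width: 0.5
grasp_force: 0.0
```

>>> {"op": "arm_command", "data": {
  "series": [
    {"linear": [0,0,0],"turn": 0},
    {"linear": [0,0,0],"turn": 0}
  ]
}}

```text
t: 6.35
ee_pos: [598.0, -159.4, 215.2]
orientation: [-0.0, -3.139, -0.001]
ft_force: [-0.3, 0.3, -0.2]
width: 0.6
grasp_force: 0.0
```

```bash
python3 - <<'E'
from workcell import ctrl
import cv2
i=ctrl.get_image("side");c=i["frame"][100:345,200:455];cv2.imwrite("pics/s2.png",cv2.resize(c,None,fx=2.4,fy=2.4,interpolation=cv2.INTER_CUBIC))
E
```

```text
(no output)
```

View pics/s2.png

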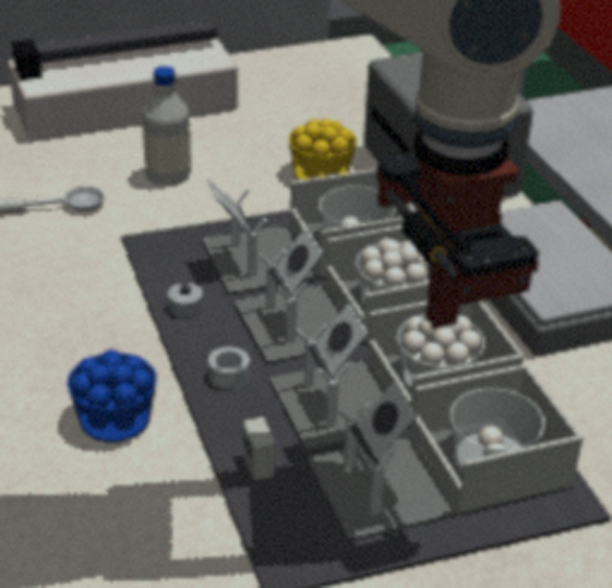

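Bay 2's tag now shows its disc (about 300,258). The gripper is above and behind bay 4's tag, so I'll lower it and pull slowly.

>>> {"op": "arm_command", "data": {
  "series": [
    {"linear": [0,0,0.02],"turn": 0},
    {"linear": [0,0,0.02],"turn": 0},
    {"linear": [0,0,0.02],"turn": 0},
    {"linear": [0,0,0.02],"turn": 0},
    {"linear": [0,0,0.018],"turn": 0},
    {"linear": [0,0,0],"turn": 0},
    {"linear": [0.005,0,0],"turn": 0}
  ]
}}

```text
t: 7.1
ee_pos: [593.8, -158.5, 118.7]
orientation: [0.004, -3.141, -0.0]
ft_force: [-0.3, -1.0, 0.7]
width: 0.5
grasp_force: 0.0
```

>>> {"op": "arm_command", "data": {
  "series": [
    {"linear": [0.007,0,0],"turn": 0},
    {"linear": [0.007,0,0],"turn": 0},
    {"linear": [0.007,0,0],"turn": 0},
    {"linear": [0.007,0,0],"turn": 0},
    {"linear": [0.007,0,0],"turn": 0},
    {"linear": [0.007,0,0],"turn": 0},
    {"linear": [0.007,0,0],"turn": 0},
    {"linear": [0.007,0,0],"turn": 0},
    {"linear": [0.006,0,0],"turn": 0},
    {"linear": [0.004,0,0],"turn": 0}
  ]
}}

```text
t: 8.1
ee_pos: [527.2, -159.5, 118.6]
orientation: [0.002, -3.141, -0.0]
ft_force: [1.1, 0.5, -0.7]
width: 0.4
grasp_force: 0.0
```

>>> {"op": "arm_command", "data": {
  "series": [
    {"linear": [0,0,0],"turn": 0},
    {"linear": [0,0,0],"turn": 0},
    {"linear": [-0.02,0,0],"turn": 0},
    {"linear": [-0.03,0,0],"turn": 0},
    {"linear": [-0.02,0,0],"turn": 0},
    {"linear": [0,0,-0.025],"turn": 0},
    {"linear": [0,0,-0.025],"turn": 0},
    {"linear": [0,0,-0.025],"turn": 0},
    {"linear": [0,0,-0.025],"turn": 0},
    {"linear": [0,0,0],"turn": 0}
  ]
}}

```text
t: 9.1
ee_pos: [600.2, -159.9, 222.2]
orientation: [-0.002, 3.135, -0.003]
ft_force: [1.4, -0.2, 0.8]
width: 0.5
grasp_force: 0.0
```

```bash
python3 - <<'E'
from workcell import ctrl
import cv2
i=ctrl.get_image("side");c=i["frame"][100:345,200:455];cv2.imwrite("pics/s3.png",cv2.resize(c,None,fx=2.4,fy=2.4,interpolation=cv2.INTER_CUBIC))
E
```

```text
(no output)
```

View pics/s3.png

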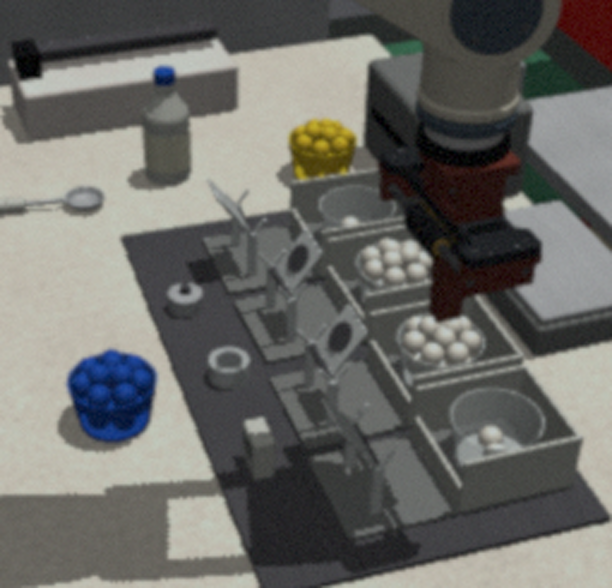

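Bay 4's tag now leans towards the robot (about 350,430), bays 2 and 3 show discs, and bay 1 is unchanged. Nothing else has moved and the arm is clear, so I'm handing in.

```bash
python3 -c "
from workcell import ctrl
print(ctrl.close_job())"
```

```text
the job is handed in; nothing more can be done
None
```

I turned the two wrong tags, the second bay from the left to disc side and the rightmost bay to plain side. The last camera picture showed all four tags right and nothing else moved; I handed the job in at about 9 s, and no verdict was returned.

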